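# Load the vacuum bed with timber blocks and switch the pump on

## Task

Load the vacuum hold-down bed: tip every timber block that stands in front of it over the bed's front edge, so that it lies on its broad side on the bed, and slide it on until its end sits square against the back stop. Once they are all home, lift the switch cover right up, flip the toggle fully over to on (away from you) and lower the cover fully again. Leave everything else on the bench where it is.

Things in the scene. Friction and masses are not known exactly. Their poses are not given: they have to be found in the camera images.
- bed: Fixed vacuum hold-down bed: grooved plate 540 mm wide (y), its top 14 mm above the bench. Origin: bench height, under the middle of its front edge; x axis away from the robot. The front edge (x = 0) is a square 14 mm step up from the bench. The back stop, a dark steel bar across the whole bed, has its near face at x = 150 mm and rises 30 mm above the plate.
- switch_box: Fixed grey pump switch box, 140 (x) x 130 (y) x 85 mm high, left or right of the bed. Origin under its centre, x axis away from the robot, z up. On its top: a toggle lever (pivot at x = -18, z = 93 mm) under a hinged cover.
- cover (a joint): Angle (rad) of the hinged switch cover: 0 fully lowered, 1.57 upright, end stop 1.95 (leaning back). It swings up and away from the robot. Its stiff hinge keeps it where it is left; about 1 N at its front end moves it.
- cover_grip (a point): Point on the cover, a grey plastic cap 46 mm wide (its y) and 42 mm deep: midway between its two flat side faces, 88 mm from the hinge pin and 10 mm above pin height when lowered. When lowered the cap's top is 16 mm above this point, its skirts reach 28 mm below it, and it runs 18 mm further towards the robot, then a 13 mm lip. It may be pinched here by its sides.
- cover_hinge (a point): Middle of the cover's hinge pin, which lies along the switch box's y axis at the box's far side (x = 56, z = 110 mm in the box's frame). Fixed to the box, same axes as the box.
- toggle_tip (a point): Centre of the 15 mm steel ball on the end of the toggle lever under the cover, 34 mm from the lever's pivot. Off, it leans towards the robot.
- toggle (a joint): Angle (rad) of the toggle lever: 0 off (leaning 0.5 rad towards the robot), 1.0 on (leaning 0.5 rad away, end stop). It stays where it is left; about 1.5 N at the ball moves it.
- block_a_mid (a point): Centre of a plain timber block, 64 mm thick (its x), 89 mm wide (its y) and 120 mm long (its z), about 0.44 kg. At the start it stands on end just in front of the bed, a broad side towards the bed's front edge, or is absent.
- block_b_mid (a point): Centre of a plain timber block, 64 mm thick (its x), 89 mm wide (its y) and 126 mm long (its z), about 0.47 kg. At the start it stands on end just in front of the bed, a broad side towards the bed's front edge, or is absent.
- block_c_mid (a point): Centre of a plain timber block, 64 mm thick (its x), 89 mm wide (its y) and 132 mm long (its z), about 0.49 kg. At the start it stands on end just in front of the bed, a broad side towards the bed's front edge, or is absent.
- block_d_mid (a point): Centre of a plain timber block, 64 mm thick (its x), 89 mm wide (its y) and 138 mm long (its z), about 0.51 kg. At the start it stands on end just in front of the bed, a broad side towards the bed's front edge, or is absent.
- mug: Bystander: white mug.
- glue_bottle: Bystander: white bottle of wood glue, 190 mm tall.
- screw_jar: Bystander: glass jar of screws.
- tape_measure: Bystander: tape measure on its edge.
- screwdriver: Bystander: screwdriver.
- pencil: Bystander: carpenter's pencil.
Not all that is in view belongs to the job. What is shaped like the part that bears block_a_mid but orange or red is not meant.

How it is judged:
On the way, in this order (a step that is already met when the one before it is completed fails the run):
1. every block lies on its broad side on the bed, its end against the back stop (angle between block_a_mid's own z axis and vertical between 1.48 and 1.66 rad and angle between the z axis of each of block_a_mid, block_b_mid, block_c_mid, block_d_mid and the x axis of bed, either way round below 0.08 rad and x of block_a_mid in the frame of bed between 0.084 and 0.096 m and z of block_a_mid in the frame of bed between 0.04 and 0.052 m and y of block_a_mid in the frame of bed between -0.255 and 0.255 m and angle between block_b_mid's own z axis and vertical between 1.48 and 1.66 rad and x of block_b_mid in the frame of bed between 0.081 and 0.093 m and z of block_b_mid in the frame of bed between 0.04 and 0.052 m and y of block_b_mid in the frame of bed between -0.255 and 0.255 m and angle between block_c_mid's own z axis and vertical between 1.48 and 1.66 rad and x of block_c_mid in the frame of bed between 0.078 and 0.09 m and z of block_c_mid in the frame of bed between 0.04 and 0.052 m and y of block_c_mid in the frame of bed between -0.255 and 0.255 m and angle between block_d_mid's own z axis and vertical between 1.48 and 1.66 rad and x of block_d_mid in the frame of bed between 0.075 and 0.087 m and z of block_d_mid in the frame of bed between 0.04 and 0.052 m and y of block_d_mid in the frame of bed between -0.255 and 0.255 m), for 0.3 s.
2. the switch cover is lifted (value of joint cover above 1.2 rad), for 0.1 s.
3. the toggle is flipped on while the cover is up (value of joint each of toggle, cover above 0.8 rad), for 0.1 s.
At the end, for the whole second after the job is handed in: Every block present lies flat on a broad side on the bed (within 5 degrees, its centre over the plate), its length square to the back stop (within 4.5 degrees) and its end within 6 mm of the stop; the toggle is beyond 0.8 rad (on) and the cover is lowered to within 0.08 rad (all of step 1 and value of joint toggle above 0.8 rad and value of joint cover below 0.08 rad); the robot touches nothing.
It fails at once if a bystander is shoved more than 4 cm from where it stood (distance of any of mug, glue_bottle, screw_jar, tape_measure, screwdriver, pencil from where it was at the start of the episode above 0.04 m).
Of block_a, block_b, block_c, block_d only 3 to 4 are there at a start; the rules pass over those that are not, and their reading is None.
At some moment in a run one of block_a, block_b, block_c, block_d may be knocked a few centimetres aside while the robot is not near it.
Once in a run the grip may slacken for a moment while it holds something.
It also fails if it takes over 210 s, if anything falls off the work surface, if the arm or the gripper's body presses on something with over 40 N, if the wrist force passes 120 N, or if a joint passes its speed limit or range.

## Robot

A 6-joint arm with a two-finger parallel gripper is mounted at the origin on the work surface. World frame = base frame: x ahead of the robot, y to its left, z up, the work surface at z = 0. Lengths are in m, angles in rad, forces in N, time in s.
With the tool pointing down it reaches from about 0.35 to 0.775 m from the base axis. Payload 7.3 kg.
Tool frame: the origin (TCP) lies between the finger pads; the fingertips stand 8 mm ahead of it and the grasp point (between the pads) lies 11 mm behind it (robot.nose_length is the distance from the TCP to the fingertips, in m); z points along the fingers, y is the line along which they close (so a half turn about z gives the same grasp; the last joint's range is limited). The gripper opens to 92 mm and grips with 3 to 60 N. Pads are 19 mm wide; open, the fingers measure 130 mm over their backs; the gripper's body (75 mm by 190 mm) begins 47 mm behind the grasp point.
Start: joints at [-1.302, 0.342, 1.524, -0, 1.275, -0.146], TCP at [0.212, -0.48, 0.235] pointing down, gripper open.
Joint ranges: [-2.53, 2.53], [-0.77, 2.02], [0.04, 2.7], [-1, 4.14], [0.28, 2.66], [-3.11, 3.11]. Speed limits (rad/s): [2.57, 2.57, 3.14, 3.14, 3.14, 3.14].

## Interface

Orientations are given as [roll, pitch, yaw] about the fixed x, y, z axes, in that order (R = Rz(yaw) Ry(pitch) Rx(roll)).
In Python, from cell import robot gives the robot as it stands. The module is installed in compiled form; this text tells all that it offers.
- The arm moves only by the shell command python3 -m jog 'ROWS' [FORCE]. ROWS is JSON, a list that holds one entry, the list of rows, each a list of 5 numbers: the gripper's target within -1 to 1 (fully open at 1, half-way at 0, shut at -1), then the shift along the tool's x, y, z in m, then the turn about the tool's z in rad. A call has 1 to 5 rows; each row is the pose to reach, as a shift and turn from the pose commanded when the call began, along the tool's axes at that moment; what a row does not reach only later rows make up. A row lasts 1/12 s, in which the tool goes at most 41.7 mm and 7.16 degrees, less where a joint would pass 70% of its speed; a pose out of reach is approached as far as the arm can. A call with a gripper value outside its range is refused whole. The fingers move at their own pace and stop on an object; FORCE is the grip in N (left out, the last holds). Time passes only in rows, so rows that repeat a pose let the fingers close. It gives the time, the measured TCP pose, the force, the opening and the grip force at its end, in the units of the state.
- robot.observe(): the state, without advancing time (a new reading comes with each control period).
- robot.read_camera(name): name is "scene" or "top"; returns the picture (420x560x3 uint8, red, green, blue); there is no depth.
- robot.camera_model(name): a dict with "camera_matrix" (3x3 intrinsics, pixels), "dist_coeffs" ([k1, k2, p1, p2, k3] as OpenCV has them; the pictures are not rectified), "position" and "attitude" of the camera in the world. Camera axes: x right, y down, z forward; pixel columns grow to the right and rows downward; lengths in m; the calibration is good to about 2 mm. A picture is of the moment at which its call begins. camera_model takes no time and is no camera call.
- robot.hand_in(): hands the job in; it is judged then, once.
The state is a dict: "time": time; "qpos": joint angles; "qvel": joint speeds; "joint_efforts": joint torques, N m; "tool_pos": TCP position; "tool_rot": TCP orientation; "contact_force": force on the tool from outside, world axes, zero at the start; "torque": the same for the moment, N m; "opening": finger opening in m; "grip_force": force on a finger pad.
Only numpy, scipy, OpenCV 4.12 (cv2) and the standard library are available. Lean on these libraries where they do the work, as an engineer would, in place of code of your own. Each camera call takes 0.05 s, during which the arm holds its last target. There are 200 camera calls.

## Working session

There is one attempt and no reset: what is moved stays moved. The work goes in short steps, Python scripts to look and compute and a shell command to move; the robot and the scene stay as the last step left them, time stands still between calls to the robot, and variables do not carry over. Pictures are saved under pics/ and viewed, at most 14 in all, crops included, and the job is handed in when it is done.

```bash
mkdir -p pics
cat > h.py <<'E'
import numpy as np, cv2
from cell import robot
from scipy.spatial.transform import Rotation as R
def shot(n,f=None):
    im=robot.read_camera(n)
    if f: cv2.imwrite('pics/'+f,im[:,:,::-1])
    return im
def cam(n):
    m=robot.camera_model(n); K=np.array(m['camera_matrix'],float); d=np.array(m['dist_coeffs'],float)
    a=np.array(m['attitude'],float)
    Rm=a if a.shape==(3,3) else (R.from_euler('xyz',a).as_matrix() if a.size==3 else R.from_quat(a).as_matrix())
    return K,d,np.array(m['position'],float),Rm
def ray(n,px):
    K,d,p,Rm=cam(n)
    u=cv2.undistortPoints(np.array(px,float).reshape(-1,1,2),K,d).reshape(-1,2)
    return p,(Rm@np.c_[u,np.ones(len(u))].T).T
def onz(n,px,z):
    p,v=ray(n,px); return p+v*((z-p[2])/v[:,2])[:,None]
def proj(n,P):
    K,d,p,Rm=cam(n)
    return cv2.projectPoints(np.array(P,float).reshape(-1,1,3),cv2.Rodrigues(Rm.T)[0],-Rm.T@p,K,d)[0].reshape(-1,2)
def st():
    s=robot.observe(); print({k:np.round(s[k],3).tolist() for k in ('time','qpos','tool_pos','tool_rot','contact_force','opening','grip_force')})
E
python3 - <<'E'
from h import *
shot('top','t0.png');shot('scene','s0.png')
for n in('top','scene'): print(robot.camera_model(n))
st()
E
```

```text
{'camera_matrix': array([[481.70255317,   0.        , 271.03228973],
       [  0.        , 481.70255317, 206.86021553],
       [  0.        ,   0.        ,   1.        ]]), 'dist_coeffs': array([0.00549394, 0.        , 0.        , 0.        , 0.        ]), 'position': array([ 0.35524916, -0.04950883,  1.39833573]), 'attitude': array([-3.03808400e+00,  2.63462899e-03, -1.58774169e+00])}
{'camera_matrix': array([[464.42693374,   0.        , 274.21044196],
       [  0.        , 464.42693374, 205.10507813],
       [  0.        ,   0.        ,   1.        ]]), 'dist_coeffs': array([-0.0162146,  0.       ,  0.       ,  0.       ,  0.       ]), 'position': array([ 1.09366602, -1.09721615,  0.9183322 ]), 'attitude': array([-2.16270405,  0.00990491,  0.51402254])}
{'time': 0.1, 'qpos': [-1.302, 0.343, 1.525, -0.0, 1.275, -0.146], 'tool_pos': [0.211, -0.48, 0.234], 'tool_rot': [-3.14, -0.0, 0.415], 'contact_force': [0.281, 0.055, -1.604], 'opening': 0.091, 'grip_force': 0.0}
```

View pics/t0.png

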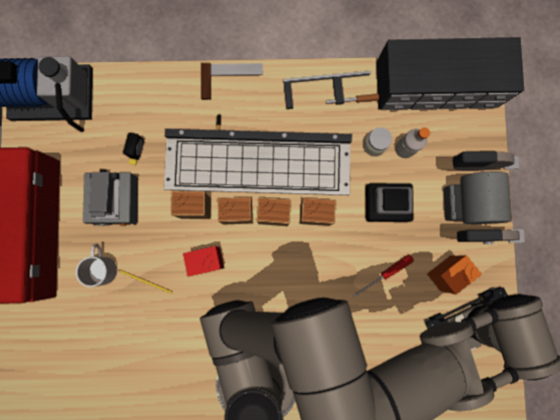

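View pics/s0.png

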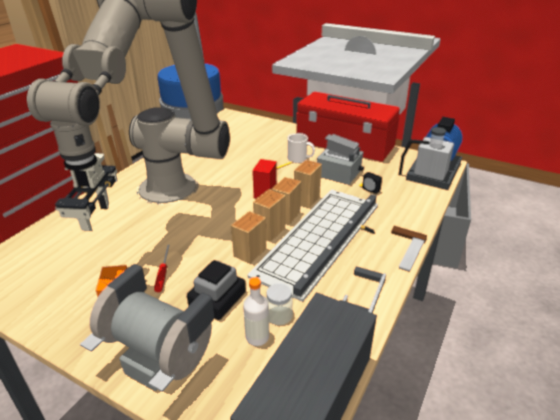

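The top view shows four brown blocks at about (188,204), (235,209), (274,210) and (318,210). The bed is above them (165–350 × 130–193), and the grey switch box is at (110,197), left of the bed. Mug, pencil and screwdriver are well clear. The red and orange blocks are decoys.

Run:
```python
from h import *
im=cv2.imread('pics/t0.png'); c=im[120:235,70:360]; cv2.imwrite('pics/t0c.png',cv2.resize(c,None,fx=2.75,fy=2.75,interpolation=cv2.INTER_CUBIC))
im=cv2.imread('pics/s0.png'); c=im[120:300,220:400]; cv2.imwrite('pics/s0c.png',cv2.resize(c,None,fx=3.3,fy=3.3,interpolation=cv2.INTER_CUBIC))
print(onz('top',[(165,192),(350,193)],.014))
print(onz('top',[(188,204),(235,209),(274,210),(318,210)],.13))
print(onz('top',[(110,197)],.085))
```

```text
[[ 0.54770207  0.25836425  0.014     ]
 [ 0.53551064 -0.27766159  0.014     ]]
[[ 0.49844817  0.17144246  0.13      ]
 [ 0.48299138  0.04703921  0.13      ]
 [ 0.47855737 -0.0561083   0.13      ]
 [ 0.47655631 -0.17245124  0.13      ]]
[[0.52657135 0.39358362 0.085     ]]
```

View pics/t0c.png

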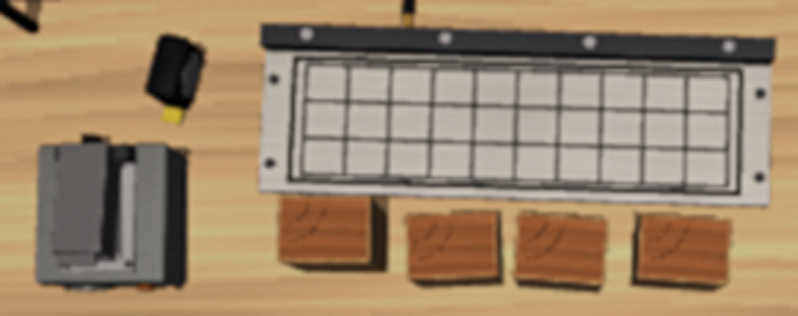

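View pics/s0c.png

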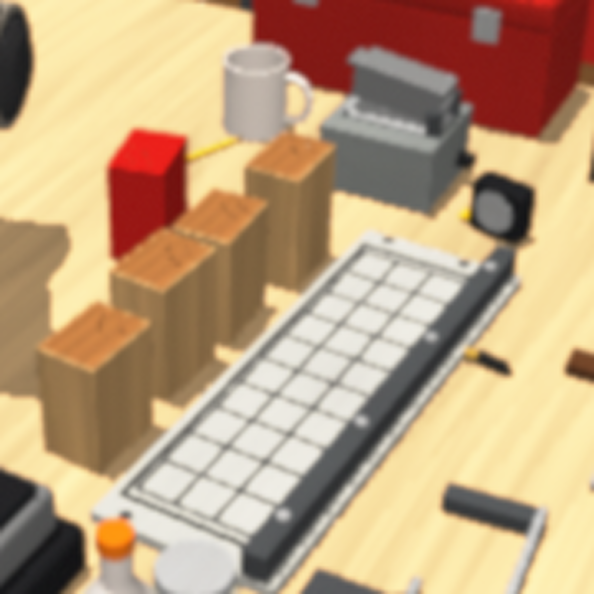

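The crops show the bed's front corners at about full-res (164.5,189) and (349.6,195). The four blocks stand 15–30 mm in front of the bed. The switch cover sits on the box's top, with its hinge towards the back.

```bash
cat >> h.py <<'E'
def tops(im,z,lo=(4,110,80),hi=(17,190,255),amin=250):
    h=cv2.cvtColor(im,cv2.COLOR_RGB2HSV); m=cv2.inRange(h,lo,hi)
    m[:125]=0;m[235:]=0;m[:,:155]=0;m[:,355:]=0
    out=[]
    for c in cv2.findContours(m,cv2.RETR_EXTERNAL,cv2.CHAIN_APPROX_NONE)[0]:
        if cv2.contourArea(c)<amin: continue
        b=cv2.boxPoints(cv2.minAreaRect(c)); P=onz('top',b,z)[:,:2]
        e=[P[1]-P[0],P[2]-P[1]]; l=[np.linalg.norm(v) for v in e]
        v=e[int(np.argmin(l))]; yaw=np.arctan2(v[1],v[0]); yaw=(yaw+np.pi/2)%np.pi-np.pi/2
        out.append((*P.mean(0),max(l),min(l),yaw))
    return np.round(sorted(out,key=lambda o:-o[1]),3)
E
python3 - <<'E'
from h import *
im=cv2.imread('pics/t0.png')[:,:,::-1].copy()
for p in [(188,204),(270,210),(190,160),(150,230)]: print(p,cv2.cvtColor(im,cv2.COLOR_RGB2HSV)[p[1],p[0]])
print(tops(im,.13))
print(onz('top',[(164.5,189),(349.6,195)],.014))
print(onz('top',[(165,129),(352,134)],.044))
# box: front-left, front-right top corners, back right
print(onz('top',[(70+37/2.75,120+283/2.75),(70+162/2.75,120+283/2.75),(70+162/2.75,120+146/2.75),(70+39/2.75,120+146/2.75)],.085))
# cover top
print(onz('top',[(70+52/2.75,120+252/2.75),(70+101/2.75,120+254/2.75)],.136))
E
```

```text
(188, 204) [ 12 169 133]
(270, 210) [ 11 169 122]
(190, 160) [ 17  24 189]
(150, 230) [ 16 108 199]
[[ 0.5    0.165  0.109  0.067 -0.004]
 [ 0.48   0.047  0.096  0.074 -0.013]
 [ 0.476 -0.054  0.093  0.075 -0.096]
 [ 0.473 -0.171  0.098  0.077 -0.031]]
[[ 0.55650827  0.25986504  0.014     ]
 [ 0.52969463 -0.27630712  0.014     ]]
[[ 0.72628583  0.25271045  0.044     ]
 [ 0.70215978 -0.28420691  0.044     ]]
[[0.45646389 0.46481167 0.085     ]
 [0.45432167 0.34067908 0.085     ]
 [0.59223624 0.34253826 0.085     ]
 [0.59435283 0.46600471 0.085     ]]
[[0.48203447 0.43118608 0.136     ]
 [0.47930298 0.38427116 0.136     ]]
```

```bash
cat > go.py <<'E'
import sys; from h import *
def go(x,y,z,yaw=-.047):
    s=robot.observe(); Rm=R.from_euler('xyz',s['tool_rot']).as_matrix()
    d=Rm.T@(np.array([x,y,z])-s['tool_pos']); a=np.arctan2(Rm[1,0],Rm[0,0])
    print('shift',np.round(d,4),'turn',round(-(yaw-a),3),'rows>=',round(np.linalg.norm(d)/.0417,1))
if __name__=='__main__': go(*map(float,sys.argv[1:])); st()
E
python3 go.py .395 -.168 .2
```

```text
shift [ 0.2937 -0.2116  0.0345] turn 0.462 rows>= 8.7
{'time': 0.1, 'qpos': [-1.302, 0.343, 1.525, -0.0, 1.275, -0.146], 'tool_pos': [0.211, -0.48, 0.234], 'tool_rot': [-3.14, -0.0, 0.415], 'contact_force': [0.281, 0.055, -1.604], 'opening': 0.091, 'grip_force': 0.0}
```

```bash
python3 -m jog '[[[-0.13,0.033,-0.024,0.004,0.092],[-0.13,0.066,-0.047,0.008,0.185],[-0.13,0.098,-0.071,0.012,0.277],[-0.13,0.13,-0.094,0.016,0.37],[-0.13,0.163,-0.118,0.02,0.462]]]'; python3 go.py .395 -.168 .2
```

```text
time: 0.52
tool_pos: [0.3135, -0.3051, 0.2143]
tool_rot: [-3.141, 0.0, -0.053]
contact_force: [1.0, -0.7, -0.1]
opening: 0.0629
grip_force: 0.0
shift [ 0.0742 -0.1412  0.0143] turn -0.006 rows>= 3.8
{'time': 0.517, 'qpos': [-0.947, 0.202, 1.78, -0.0, 1.16, 0.676], 'tool_pos': [0.314, -0.305, 0.214], 'tool_rot': [-3.141, 0.0, -0.053], 'contact_force': [1.011, -0.698, -0.065], 'opening': 0.063, 'grip_force': 0.0}
```

```bash
python3 -m jog '[[[-0.13,0.019,-0.035,0.004,0],[-0.13,0.037,-0.07,0.008,0],[-0.13,0.056,-0.105,0.012,0],[-0.13,0.074,-0.14,0.015,0],[-0.13,0.074,-0.14,0.015,0]]]'; python3 -m jog '[[[-0.13,0,0,0.03,0],[-0.13,0,0,0.06,0],[-0.13,0,0,0.092,0],[-0.13,0,0,0.092,0],[-0.13,0,0,0.092,0]]]';python3 go.py .43 -.168 .108
```

```text
time: 0.93
tool_pos: [0.3955, -0.1647, 0.199]
tool_rot: [-3.139, 0.0, -0.041]
contact_force: [-0.6, 0.3, 0.3]
opening: 0.0403
grip_force: 0.0
time: 1.35
tool_pos: [0.3928, -0.1701, 0.107]
tool_rot: [-3.14, 0.003, -0.047]
contact_force: [-0.6, 0.7, 0.9]
opening: 0.0397
grip_force: 0.0
shift [ 0.037  -0.0038 -0.0011] turn -0.0 rows>= 0.9
{'time': 1.35, 'qpos': [-0.588, 0.335, 1.951, -0.0, 0.86, 1.03], 'tool_pos': [0.393, -0.17, 0.107], 'tool_rot': [-3.14, 0.003, -0.047], 'contact_force': [-0.648, 0.672, 0.944], 'opening': 0.04, 'grip_force': 0.0}
```

```bash
python3 -m jog '[[[-0.13,0.012,0,0,0],[-0.13,0.024,0,0,0],[-0.13,0.034,0,0,0],[-0.13,0.042,0,0,0],[-0.13,0.05,0,0,0]]]';python3 -m jog '[[[-0.13,0.006,0,0,0],[-0.13,0.012,0,0,0],[-0.13,0.018,0,0,0],[-0.13,0.024,0,0,0],[-0.13,0.03,0,0,0]]]'
python3 - <<'E'
from h import *
shot('scene','s1.png'); st()
im=cv2.imread('pics/s1.png')[90:330,180:420]; cv2.imwrite('pics/s1c.png',cv2.resize(im,None,fx=2.4,fy=2.4,interpolation=cv2.INTER_CUBIC))
E
```

```text
time: 1.77
tool_pos: [0.4444, -0.1732, 0.1089]
tool_rot: [3.141, -0.001, -0.047]
contact_force: [-2.6, -0.0, 0.6]
opening: 0.04
grip_force: 1.0
time: 2.18
tool_pos: [0.4743, -0.1743, 0.1077]
tool_rot: [3.142, -0.0, -0.047]
contact_force: [-0.6, 0.1, 0.6]
opening: 0.0398
grip_force: 0.2
{'time': 2.233, 'qpos': [-0.503, 0.45, 1.749, 0.0, 0.941, 1.114], 'tool_pos': [0.475, -0.175, 0.108], 'tool_rot': [3.141, -0.002, -0.047], 'contact_force': [0.755, 0.081, 0.174], 'opening': 0.04, 'grip_force': 0.0}
```

View pics/s1c.png

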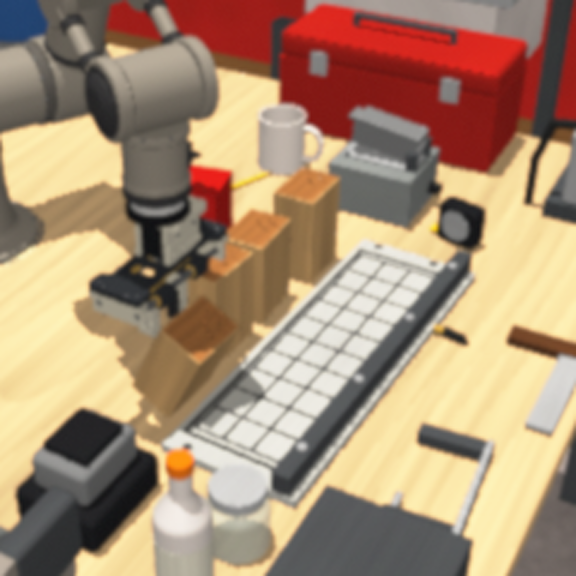

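The block (centre at about (185,350) in the crop) is tipping forward in front of the bed without sliding. I'll continue the push.

```bash
python3 -m jog '[[[-0.13,0.008,0,0,0],[-0.13,0.016,0,0,0],[-0.13,0.024,0,0,0],[-0.13,0.032,0,0,0],[-0.13,0.04,0,0,0]]]';python3 -m jog '[[[-0.13,0,0,0,0],[-0.13,0,0,0,0],[-0.13,0,0,-0.05,0],[-0.13,-0.04,0,-0.08,0],[-0.13,-0.08,0,-0.08,0]]]'
python3 - <<'E'
from h import *
shot('scene','s2.png'); st()
im=cv2.imread('pics/s2.png')[90:330,180:420]; cv2.imwrite('pics/s2c.png',cv2.resize(im,None,fx=2.4,fy=2.4,interpolation=cv2.INTER_CUBIC))
E
```

```text
time: 2.65
tool_pos: [0.5145, -0.1761, 0.1077]
tool_rot: [3.142, -0.0, -0.047]
contact_force: [0.1, -0.7, -0.3]
opening: 0.0401
grip_force: 0.0
time: 3.07
tool_pos: [0.4453, -0.1741, 0.1898]
tool_rot: [3.138, -0.008, -0.046]
contact_force: [-0.3, -0.6, 0.2]
opening: 0.0399
grip_force: 0.0
{'time': 3.117, 'qpos': [-0.537, 0.287, 1.744, -0.002, 1.113, 1.08], 'tool_pos': [0.435, -0.171, 0.188], 'tool_rot': [3.142, 0.004, -0.046], 'contact_force': [-5.236, 2.389, 0.075], 'opening': 0.04, 'grip_force': 0.0}
```

View pics/s2c.png

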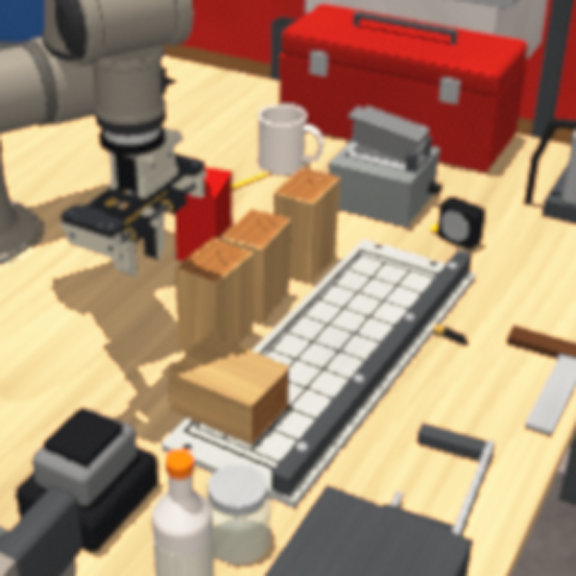

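The block now lies flat on the bed, overhanging the front edge slightly (crop (230,395)). The next is block 3.

```bash
python3 go.py .39 -.05 .19; python3 -c "
from h import *
print(onz('top',[(184,250),(218,245),(222,270),(190,275)],.12))"
```

```text
shift [-0.051  -0.1189 -0.0019] turn 0.001 rows>= 3.1
{'time': 3.117, 'qpos': [-0.537, 0.287, 1.744, -0.002, 1.113, 1.08], 'tool_pos': [0.435, -0.171, 0.188], 'tool_rot': [3.142, 0.004, -0.046], 'contact_force': [-5.236, 2.389, 0.075], 'opening': 0.04, 'grip_force': 0.0}
[[0.37737793 0.18364502 0.12      ]
 [0.38902047 0.09367435 0.12      ]
 [0.32321497 0.08350104 0.12      ]
 [0.31161078 0.16773771 0.12      ]]
```

```bash
python3 -m jog '[[[-0.13,-0.017,-0.04,0,0],[-0.13,-0.034,-0.08,0,0],[-0.13,-0.05,-0.119,0,0],[-0.13,-0.05,-0.119,0.04,0],[-0.13,-0.05,-0.119,0.08,0]]]'; python3 -m jog '[[[-0.13,0,0,0,0],[-0.13,0.012,0,0,0],[-0.13,0.024,0,0,0],[-0.13,0.036,0,0,0],[-0.13,0.044,0,0,0]]]'; python3 go.py .515 -.054 .108
```

```text
time: 3.53
tool_pos: [0.3987, -0.0499, 0.1072]
tool_rot: [3.14, -0.007, -0.044]
contact_force: [1.5, -0.1, -0.8]
opening: 0.04
grip_force: 0.0
time: 3.95
tool_pos: [0.4433, -0.0542, 0.1074]
tool_rot: [3.141, -0.0, -0.048]
contact_force: [-1.9, 0.6, 0.8]
opening: 0.0397
grip_force: 1.0
shift [ 0.0716 -0.0037 -0.0006] turn -0.001 rows>= 1.7
{'time': 3.95, 'qpos': [-0.293, 0.36, 1.907, -0.0, 0.874, 1.326], 'tool_pos': [0.443, -0.054, 0.107], 'tool_rot': [3.141, -0.0, -0.048], 'contact_force': [-1.907, 0.571, 0.79], 'opening': 0.04, 'grip_force': 0.952}
```

Contact made. I'll push on, then retreat and set up behind block 2 (.480,.047).

```bash
python3 -m jog '[[[-0.13,0.007,0,0,0],[-0.13,0.014,0,0,0],[-0.13,0.021,0,0,0],[-0.13,0.028,0,0,0],[-0.13,0.035,0,0,0]]]'; python3 -m jog '[[[-0.13,0.008,0,0,0],[-0.13,0.016,0,0,0],[-0.13,0.024,0,0,0],[-0.13,0.032,0,0,0],[-0.13,0.038,0,0,0]]]'; python3 -m jog '[[[-0.13,0,0,0,0],[-0.13,0,0,0,0],[-0.13,0,0,-0.04,0],[-0.13,-0.04,0,-0.08,0],[-0.13,-0.08,0,-0.08,0]]]'; python3 go.py .41 .049 .19
python3 -c "
from h import *
print(tops(shot('top','t3.png'),.13))"
```

```text
time: 4.37
tool_pos: [0.478, -0.0554, 0.1062]
tool_rot: [3.141, -0.0, -0.047]
contact_force: [0.3, -0.1, -0.4]
opening: 0.0403
grip_force: 0.0
time: 4.78
tool_pos: [0.5163, -0.0571, 0.1059]
tool_rot: [3.141, -0.0, -0.047]
contact_force: [-0.1, -1.2, 0.4]
opening: 0.0401
grip_force: 0.0
time: 5.2
tool_pos: [0.4479, -0.0546, 0.1875]
tool_rot: [3.14, -0.008, -0.047]
contact_force: [-0.5, 0.0, 1.2]
opening: 0.04
grip_force: 0.0
shift [-0.0427 -0.1017 -0.003 ] turn 0.0 rows>= 2.6
{'time': 5.2, 'qpos': [-0.291, 0.252, 1.796, -0.0, 1.086, 1.326], 'tool_pos': [0.448, -0.055, 0.188], 'tool_rot': [3.14, -0.008, -0.047], 'contact_force': [-0.453, 0.04, 1.175], 'opening': 0.04, 'grip_force': 0.0}
[[ 0.448  0.181  0.156  0.025  0.036]
 [ 0.5    0.163  0.112  0.067 -0.004]
 [ 0.489  0.076  0.091  0.059  1.307]
 [ 0.584 -0.062  0.097  0.082  1.518]
 [ 0.7   -0.094  0.364  0.017 -0.034]
 [ 0.556 -0.175  0.126  0.086  1.553]]
```

```bash
python3 -m jog '[[[-0.13,-0.016,-0.035,0,0],[-0.13,-0.032,-0.07,0,0],[-0.13,-0.034,-0.102,0,0],[-0.13,-0.034,-0.102,0.04,0],[-0.13,-0.034,-0.102,0.08,0]]]'; python3 -m jog '[[[-0.13,0,0,0,0],[-0.13,0.01,0,0,0],[-0.13,0.02,0,0,0],[-0.13,0.028,0,0,0],[-0.13,0.036,0,0,0]]]'; python3 -m jog '[[[-0.13,0.007,0,0,0],[-0.13,0.014,0,0,0],[-0.13,0.021,0,0,0],[-0.13,0.028,0,0,0],[-0.13,0.035,0,0,0]]]';  python3 -m jog '[[[-0.13,0.007,0,0,0],[-0.13,0.014,0,0,0],[-0.13,0.022,0,0,0],[-0.13,0.03,0,0,0],[-0.13,0.038,0,0,0]]]'; python3 -m jog '[[[-0.13,0,0,0,0],[-0.13,0,0,0,0],[-0.13,0,0,-0.04,0],[-0.13,-0.04,0,-0.08,0],[-0.13,-0.08,0,-0.08,0]]]'; python3 go.py .415 .167 .19; python3 -c "
from h import *
print(tops(shot('top','t4.png'),.078))"
```

```text
time: 5.67
tool_pos: [0.417, 0.0513, 0.1049]
tool_rot: [3.141, -0.007, -0.044]
contact_force: [0.8, 0.4, 0.1]
opening: 0.04
grip_force: 0.0
time: 6.08
tool_pos: [0.4535, 0.0476, 0.1059]
tool_rot: [3.141, -0.002, -0.048]
contact_force: [-2.5, 0.0, 1.2]
opening: 0.0398
grip_force: 1.3
time: 6.5
tool_pos: [0.4878, 0.0463, 0.1041]
tool_rot: [3.142, -0.001, -0.047]
contact_force: [0.4, -0.0, -0.1]
opening: 0.0404
grip_force: 0.0
time: 6.92
tool_pos: [0.5256, 0.0445, 0.1039]
tool_rot: [3.142, -0.0, -0.047]
contact_force: [-0.0, 0.7, 0.4]
opening: 0.0399
grip_force: 0.0
time: 7.33
tool_pos: [0.4577, 0.0476, 0.1855]
tool_rot: [3.141, -0.008, -0.048]
contact_force: [0.2, 0.2, 1.7]
opening: 0.04
grip_force: 0.0
shift [-0.0483 -0.1173 -0.005 ] turn -0.001 rows>= 3.0
{'time': 7.333, 'qpos': [-0.063, 0.27, 1.777, -0.0, 1.087, 1.555], 'tool_pos': [0.458, 0.048, 0.185], 'tool_rot': [3.141, -0.008, -0.048], 'contact_force': [0.234, 0.172, 1.661], 'opening': 0.04, 'grip_force': 0.0}
[[ 0.506  0.212  0.069  0.036  1.554]
 [ 0.601  0.049  0.087  0.082  0.028]
 [ 0.715 -0.034  0.502  0.017 -0.034]
 [ 0.573 -0.058  0.14   0.095  1.553]
 [ 0.565 -0.177  0.129  0.095  1.553]]
```

View pics/t4.png

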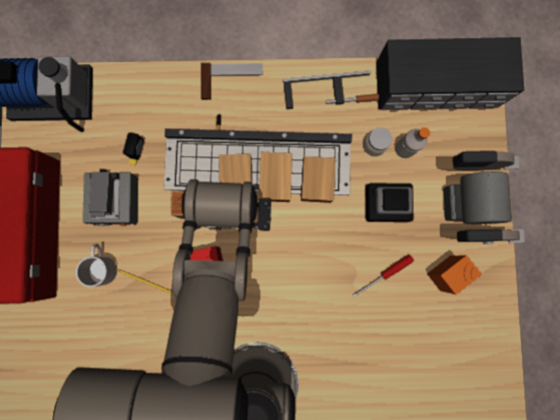

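Three blocks lie on the bed at px (235,170), (275,176) and (318,178). Block 1 still stands, partly hidden by the arm at (178,205). I'll tip it next.

```bash
python3 -m jog '[[[-0.13,-0.016,-0.035,0,0],[-0.13,-0.032,-0.07,0,0],[-0.13,-0.038,-0.105,0,0],[-0.13,-0.038,-0.118,0.03,0],[-0.13,-0.038,-0.118,0.077,0]]]'; python3 -m jog '[[[-0.13,0,0,0,0],[-0.13,0.01,0,0,0],[-0.13,0.02,0,0,0],[-0.13,0.03,0,0,0],[-0.13,0.038,0,0,0]]]'; python3 -m jog '[[[-0.13,0.007,0,0,0],[-0.13,0.014,0,0,0],[-0.13,0.021,0,0,0],[-0.13,0.028,0,0,0],[-0.13,0.035,0,0,0]]]';  python3 -m jog '[[[-0.13,0.007,0,0,0],[-0.13,0.014,0,0,0],[-0.13,0.022,0,0,0],[-0.13,0.03,0,0,0],[-0.13,0.045,0,0,0]]]'; python3 -m jog '[[[-0.13,0,0,0,0],[-0.13,0,0,0,0],[-0.13,-0.02,0,-0.03,0],[-0.13,-0.06,0,-0.04,0],[-0.13,-0.1,0,-0.04,0]]]'; python3 -m jog '[[[-0.13,-0.04,0,0,0],[-0.13,-0.04,0,0,0],[-0.13,-0.04,0,0,0]]]'; python3 -c "
from h import *
st()
print(tops(shot('top','t5.png'),.078))"
```

```text
time: 7.8
tool_pos: [0.4241, 0.1709, 0.1124]
tool_rot: [-3.139, -0.009, -0.044]
contact_force: [1.5, -0.4, -0.9]
opening: 0.0398
grip_force: 0.0
time: 8.22
tool_pos: [0.4627, 0.1654, 0.1122]
tool_rot: [-3.141, -0.003, -0.048]
contact_force: [-3.4, -0.3, 2.2]
opening: 0.0402
grip_force: 1.3
time: 8.63
tool_pos: [0.4961, 0.164, 0.1104]
tool_rot: [-3.142, -0.001, -0.047]
contact_force: [-0.1, 0.4, -0.1]
opening: 0.0397
grip_force: 0.2
time: 9.05
tool_pos: [0.54, 0.1621, 0.1101]
tool_rot: [3.141, 0.001, -0.047]
contact_force: [0.4, 0.3, -0.3]
opening: 0.0401
grip_force: 0.0
time: 9.47
tool_pos: [0.4403, 0.1669, 0.1518]
tool_rot: [-3.141, -0.004, -0.048]
contact_force: [0.2, 0.4, -0.0]
opening: 0.0401
grip_force: 0.0
time: 9.72
tool_pos: [0.3976, 0.1687, 0.1504]
tool_rot: [3.141, 0.001, -0.046]
contact_force: [1.1, -0.5, -0.3]
opening: 0.0396
grip_force: 0.0
{'time': 9.717, 'qpos': [0.223, 0.272, 1.889, -0.0, 0.981, 1.84], 'tool_pos': [0.398, 0.169, 0.15], 'tool_rot': [3.141, 0.001, -0.046], 'contact_force': [1.067, -0.494, -0.303], 'opening': 0.04, 'grip_force': 0.0}
[[ 0.53   0.142  0.294  0.136 -1.144]
 [ 0.574 -0.005  0.201  0.14  -0.021]
 [ 0.715 -0.027  0.46   0.017 -0.032]
 [ 0.565 -0.176  0.129  0.097  1.553]]
```

View pics/t5.png

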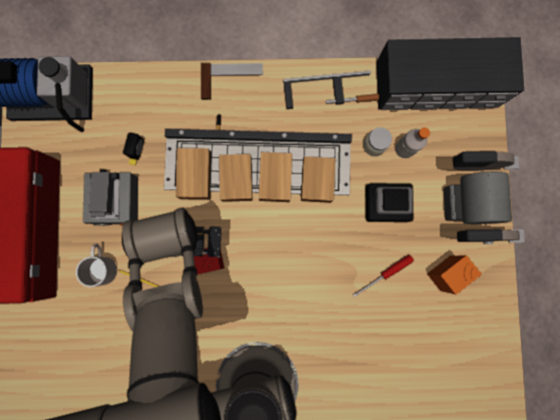

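All four lie on the bed, near ends at row ~200. Now I'll measure their near-end positions for the slides.

```bash
python3 - <<'E'
from h import *
im=cv2.imread('pics/t5.png')[:,:,::-1]
h=cv2.cvtColor(np.ascontiguousarray(im),cv2.COLOR_RGB2HSV)
m=cv2.inRange(h,(10,90,110),(20,200,255)); m[:140]=0;m[205:]=0;m[:,:170]=0;m[:,345:]=0
m[195:]=m[195:]*0+m[195:]; m=cv2.morphologyEx(m,cv2.MORPH_OPEN,np.ones((5,5)))
g=cv2.cvtColor(np.ascontiguousarray(im),cv2.COLOR_RGB2GRAY)
for a,b in((172,214),(217,255),(257,295),(300,338)):
    s=np.zeros_like(m); s[140:194,a:b]=m[140:194,a:b]
    c=max(cv2.findContours(s,0,2)[0],key=cv2.contourArea); x,y,w,hh=cv2.boundingRect(c)
    print(np.round(onz('top',[(x,y+hh/2),(x+w,y+hh/2),(x+w/2,y),(x+w/2,200)],.078),3)[:,:2].tolist(), (x,y,w,hh))
E
python3 go.py .455 .165 .04
```

```text
[[0.597, 0.225], [0.596, 0.122], [0.661, 0.174], [0.515, 0.174]] (172, 148, 37, 46)
[[0.587, 0.1], [0.585, -0.005], [0.642, 0.047], [0.513, 0.048]] (217, 154, 38, 40)
[[0.588, -0.011], [0.586, -0.108], [0.646, -0.061], [0.511, -0.058]] (257, 152, 35, 42)
[[0.578, -0.136], [0.577, -0.227], [0.63, -0.183], [0.509, -0.18]] (302, 157, 33, 37)
shift [0.0552 0.0013 0.1108] turn 0.001 rows>= 3.0
{'time': 9.767, 'qpos': [0.223, 0.274, 1.885, -0.0, 0.981, 1.84], 'tool_pos': [0.4, 0.169, 0.151], 'tool_rot': [-3.141, -0.001, -0.046], 'contact_force': [0.269, 0.003, -0.612], 'opening': 0.04, 'grip_force': 0.0}
```

```bash
python3 -m jog '[[[-0.13,0.03,0,0,0],[-0.13,0.055,0.003,0.02,0],[-0.13,0.055,0.003,0.06,0],[-0.13,0.055,0.003,0.09,0],[-0.13,0.055,0.003,0.111,0]]]'; python3 -m jog '[[[-0.13,0,0,0,0],[-0.13,0.015,0,0,0],[-0.13,0.03,0,0,0],[-0.13,0.045,0,0,0],[-0.13,0.055,0,0,0]]]';python3 -m jog '[[[-0.13,0.005,0,0,0],[-0.13,0.01,0,0,0],[-0.13,0.015,0,0,0],[-0.13,0.02,0,0,0],[-0.13,0.025,0,0,0]]]'
```

```text
time: 10.18
tool_pos: [0.4554, 0.1625, 0.0364]
tool_rot: [3.141, 0.002, -0.048]
contact_force: [-0.2, -0.9, 0.2]
opening: 0.0403
grip_force: 0.0
time: 10.6
tool_pos: [0.5129, 0.1604, 0.0407]
tool_rot: [-3.141, -0.003, -0.048]
contact_force: [-4.0, 2.1, 3.1]
opening: 0.0401
grip_force: 1.8
time: 11.02
tool_pos: [0.5349, 0.1593, 0.0395]
tool_rot: [3.141, 0.001, -0.047]
contact_force: [-4.7, 1.0, 3.4]
opening: 0.04
grip_force: 2.3
```

```bash
for i in 1 ; do python3 -m jog '[[[-0.13,0.003,0,0,0],[-0.13,0.006,0,0,0],[-0.13,0.009,0,0,0]]]'; done;  python3 -m jog '[[[-0.13,0.002,0,0,0],[-0.13,0.004,0,0,0]]]'; python3 -m jog '[[[-0.13,0.002,0,0,0],[-0.13,0.004,0,0,0]]]'
```

```text
time: 11.27
tool_pos: [0.544, 0.1588, 0.0393]
tool_rot: [3.141, 0.0, -0.047]
contact_force: [-4.9, 1.0, 3.7]
opening: 0.04
grip_force: 2.3
time: 11.43
tool_pos: [0.548, 0.1586, 0.0392]
tool_rot: [3.141, 0.0, -0.047]
contact_force: [-5.8, 0.4, 2.3]
opening: 0.0399
grip_force: 2.4
time: 11.6
tool_pos: [0.552, 0.1585, 0.0392]
tool_rot: [3.142, 0.0, -0.047]
contact_force: [-5.0, 0.1, 2.9]
opening: 0.0399
grip_force: 2.3
```

```bash
python3 -m jog '[[[-0.13,0.002,0,0,0],[-0.13,0.004,0,0,0]]]' | grep -E 'force|pos'; python3 -m jog '[[[-0.13,0.002,0,0,0],[-0.13,0.003,0,0,0]]]'| grep -E 'force|pos'; python3 -m jog '[[[-0.13,0.002,0,0,0],[-0.13,0.003,0,0,0]]]'| grep -E 'force|pos'
```

```text
tool_pos: [0.5519, 0.1584, 0.0389]
contact_force: [-24.8, 0.8, 17.1]
grip_force: 12.4
tool_pos: [0.5517, 0.1584, 0.0388]
contact_force: [-32.7, 1.5, 23.0]
grip_force: 16.5
tool_pos: [0.5515, 0.1584, 0.0388]
contact_force: [-44.2, 1.0, 31.2]
grip_force: 22.2
```

Block 1 hit the stop firmly (the force jumped to 25 N or more). I'll retract and do block 2.

```bash
python3 -m jog '[[[-0.13,-0.02,0,0,0],[-0.13,-0.05,0,0,0],[-0.13,-0.09,0,0,0],[-0.13,-0.1,0.03,0,0],[-0.13,-0.1,0.06,0,0]]]' | grep -E 'force|pos';python3 -m jog '[[[-0.13,0,0.03,0,0],[-0.13,0,0.056,0,0],[-0.13,0,0.056,0,0]]]'| grep -E 'force|pos'; python3 go.py .54 .045 .04
```

```text
tool_pos: [0.4569, 0.1035, 0.0393]
contact_force: [1.3, 0.0, 0.3]
grip_force: 0.0
tool_pos: [0.458, 0.0432, 0.0396]
contact_force: [0.4, 0.4, 0.1]
grip_force: 0.0
shift [ 0.0818 -0.006  -0.0002] turn -0.003 rows>= 2.0
{'time': 12.767, 'qpos': [-0.072, 0.496, 1.937, -0.002, 0.706, 1.55], 'tool_pos': [0.458, 0.043, 0.04], 'tool_rot': [3.14, -0.003, -0.05], 'contact_force': [0.396, 0.442, 0.069], 'opening': 0.04, 'grip_force': 0.0}
```

```bash
python3 -m jog '[[[-0.13,0.015,-0.003,0,0],[-0.13,0.03,-0.006,0,0],[-0.13,0.043,-0.006,0,0],[-0.13,0.054,-0.006,0,0],[-0.13,0.064,-0.006,0,0]]]' | grep -E 'force|pos';python3 -m jog '[[[-0.13,0.005,0,0,0],[-0.13,0.01,0,0,0],[-0.13,0.015,0,0,0],[-0.13,0.019,0,0,0],[-0.13,0.023,0,0,0]]]'| grep -E 'force|pos'; python3 -m jog '[[[-0.13,0.003,0,0,0],[-0.13,0.006,0,0,0]]]'| grep -E 'force|pos'; python3 -m jog '[[[-0.13,0.002,0,0,0],[-0.13,0.004,0,0,0]]]'| grep -E 'force|pos'
```

```text
tool_pos: [0.5216, 0.0501, 0.0392]
contact_force: [-4.3, 0.8, 2.2]
grip_force: 2.0
tool_pos: [0.5439, 0.0487, 0.0391]
contact_force: [-2.6, 0.1, -0.4]
grip_force: 1.3
tool_pos: [0.5499, 0.0484, 0.0391]
contact_force: [-2.5, 0.6, -0.9]
grip_force: 1.2
tool_pos: [0.5538, 0.0482, 0.0392]
contact_force: [-1.9, 0.8, -1.1]
grip_force: 1.1
```

```bash
python3 -m jog '[[[-0.13,0.002,0,0,0],[-0.13,0.004,0,0,0]]]' | grep -E 'force|pos'; python3 -m jog '[[[-0.13,0.002,0,0,0],[-0.13,0.004,0,0,0]]]'| grep -E 'force|pos'; python3 -m jog '[[[-0.13,0.002,0,0,0],[-0.13,0.004,0,0,0]]]'| grep -E 'force|pos'
```

```text
tool_pos: [0.5578, 0.048, 0.0392]
contact_force: [-2.6, 0.4, -1.2]
grip_force: 1.0
tool_pos: [0.5587, 0.048, 0.0392]
contact_force: [-18.9, -1.3, 15.1]
grip_force: 10.2
tool_pos: [0.5585, 0.048, 0.0392]
contact_force: [-36.0, 0.2, 27.8]
grip_force: 17.8
```

```bash
python3 -m jog '[[[-0.13,-0.02,0,0,0],[-0.13,-0.05,0,0,0],[-0.13,-0.09,0,0,0],[-0.13,-0.106,0.03,0,0],[-0.13,-0.106,0.06,0,0]]]' | grep -E 'force|pos';python3 -m jog '[[[-0.13,0,0.03,0,0],[-0.13,0,0.046,0,0],[-0.13,0,0.046,0,0]]]'| grep -E 'force|pos'; python3 go.py .54 -.06 .04; python3 -m jog '[[[-0.13,0.015,0,0,0],[-0.13,0.03,0,0,0],[-0.13,0.043,0,0,0],[-0.13,0.054,0,0,0],[-0.13,0.064,0,0,0]]]' | grep -E 'force|pos';python3 -m jog '[[[-0.13,0.005,0,0,0],[-0.13,0.01,0,0,0],[-0.13,0.015,0,0,0],[-0.13,0.018,0,0,0],[-0.13,0.02,0,0,0]]]'| grep -E 'force|pos'
```

```text
tool_pos: [0.4536, -0.0061, 0.0395]
contact_force: [0.3, 0.6, 0.3]
grip_force: 0.0
tool_pos: [0.4564, -0.0563, 0.04]
contact_force: [0.8, 0.2, 0.1]
grip_force: 0.0
shift [ 0.0837 -0.0005  0.0003] turn -0.004 rows>= 2.0
{'time': 15.1, 'qpos': [-0.289, 0.495, 1.938, -0.001, 0.705, 1.333], 'tool_pos': [0.456, -0.056, 0.04], 'tool_rot': [3.14, -0.004, -0.051], 'contact_force': [0.844, 0.183, 0.077], 'opening': 0.04, 'grip_force': 0.0}
tool_pos: [0.5194, -0.0554, 0.0395]
contact_force: [-3.5, 0.4, 2.2]
grip_force: 1.6
tool_pos: [0.5389, -0.057, 0.0393]
contact_force: [-2.3, 1.0, 1.2]
grip_force: 1.6
```

```bash
python3 -m jog '[[[-0.13,0.003,0,0,0],[-0.13,0.006,0,0,0]]]' | grep -E 'force|pos'; python3 -m jog '[[[-0.13,0.002,0,0,0],[-0.13,0.004,0,0,0]]]'| grep -E 'force|pos'; python3 -m jog '[[[-0.13,0.002,0,0,0],[-0.13,0.004,0,0,0]]]'| grep -E 'force|pos'
```

```text
tool_pos: [0.5447, -0.0574, 0.0393]
contact_force: [-1.2, 0.4, 1.6]
grip_force: 1.2
tool_pos: [0.5478, -0.0576, 0.0392]
contact_force: [-11.8, -0.4, 7.7]
grip_force: 5.9
tool_pos: [0.5476, -0.0575, 0.0389]
contact_force: [-28.0, -2.1, 18.9]
grip_force: 13.8
```

```bash
python3 -m jog '[[[-0.13,-0.02,0,0,0],[-0.13,-0.05,0,0,0],[-0.13,-0.09,0,0,0],[-0.13,-0.095,0.03,0,0],[-0.13,-0.095,0.06,0,0]]]' | grep -E 'force|pos';python3 -m jog '[[[-0.13,0,0.03,0,0],[-0.13,0,0.065,0,0],[-0.13,0,0.065,0,0]]]'| grep -E 'force|pos'; python3 go.py .54 -.182 .04; python3 -m jog '[[[-0.13,0.015,0,0,0],[-0.13,0.03,0,0,0],[-0.13,0.043,0,0,0],[-0.13,0.054,0,0,0],[-0.13,0.064,0,0,0]]]' | grep -E 'force|pos';python3 -m jog '[[[-0.13,0.005,0,0,0],[-0.13,0.01,0,0,0],[-0.13,0.015,0,0,0],[-0.13,0.02,0,0,0],[-0.13,0.025,0,0,0]]]'| grep -E 'force|pos'
```

```text
tool_pos: [0.4522, -0.1121, 0.0391]
contact_force: [0.8, -0.1, 0.8]
grip_force: 0.0
tool_pos: [0.4536, -0.1842, 0.04]
contact_force: [-0.1, -0.9, -0.6]
grip_force: 0.0
shift [ 0.0862 -0.0066  0.0004] turn -0.004 rows>= 2.1
{'time': 17.1, 'qpos': [-0.542, 0.532, 1.859, -0.001, 0.745, 1.081], 'tool_pos': [0.454, -0.184, 0.04], 'tool_rot': [3.138, -0.005, -0.051], 'contact_force': [-0.062, -0.895, -0.628], 'opening': 0.04, 'grip_force': 0.0}
tool_pos: [0.5166, -0.1812, 0.0393]
contact_force: [-2.4, 0.2, 2.3]
grip_force: 1.5
tool_pos: [0.5411, -0.1824, 0.0392]
contact_force: [-2.1, -0.2, 0.2]
grip_force: 1.0
```

```bash
python3 -m jog '[[[-0.13,0.003,0,0,0],[-0.13,0.006,0,0,0],[-0.13,0.009,0,0,0]]]' | grep -E 'force|pos'; python3 -m jog '[[[-0.13,0.002,0,0,0],[-0.13,0.004,0,0,0]]]'| grep -E 'force|pos'; python3 -m jog '[[[-0.13,0.002,0,0,0],[-0.13,0.004,0,0,0]]]'| grep -E 'force|pos'
```

```text
tool_pos: [0.55, -0.1829, 0.0392]
contact_force: [-1.9, -0.2, 0.6]
grip_force: 1.1
tool_pos: [0.5539, -0.1831, 0.0392]
contact_force: [-2.0, -0.8, 1.2]
grip_force: 2.2
tool_pos: [0.5537, -0.1829, 0.0393]
contact_force: [-26.2, -2.3, 16.9]
grip_force: 13.1
```

Home. I'll retract, raise up and check.

```bash
python3 -m jog '[[[-0.13,-0.02,0,0,0],[-0.13,-0.06,0,0,0],[-0.13,-0.1,0,-0.01,0],[-0.13,-0.13,0,-0.05,0],[-0.13,-0.16,0,-0.09,0]]]' | grep -E 'force|pos'; python3 -m jog '[[[-0.13,0,-0.03,-0.04,0],[-0.13,0,-0.06,-0.08,0],[-0.13,0,-0.06,-0.1,0]]]'| grep -E 'force|pos'
python3 - <<'E'
from h import *
t=shot('top','t6.png');s=shot('scene','s6.png')
a=cv2.resize(t[110:240,70:360],None,fx=2.0,fy=2.0,interpolation=cv2.INTER_CUBIC)
b=cv2.resize(s[130:210,310:390],None,fx=4,fy=4,interpolation=cv2.INTER_CUBIC)
c=np.zeros((580,580,3),np.uint8); c[:260]=a; c[260:,:320]=b; cv2.imwrite('pics/m6.png',c[:,:,::-1])
E
```

```text
tool_pos: [0.4058, -0.1754, 0.1157]
contact_force: [0.7, -0.2, 0.1]
grip_force: 0.0
tool_pos: [0.4104, -0.1144, 0.218]
contact_force: [1.4, -0.7, -0.4]
grip_force: 0.0
```

View pics/m6.png

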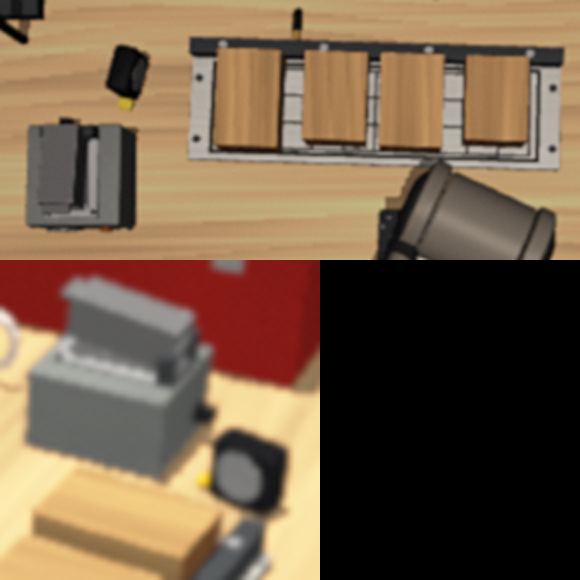

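All four blocks sit against the stop, square. The switch cover looks lowered: its front corners are at about full-res top px (88.5,213.5) and (105.5,214.5). Next I'll check the cover geometry against the model.

Run:
```python
from h import *
for yaw in (-.015,):
  c,s=np.cos(yaw),np.sin(yaw); M=np.array([[c,-s,0],[s,c,0],[0,0,1]]); o=np.array([.5243,.4035,0])
  for n,p in dict(boxFR=(-.07,-.065,.085),boxFL=(-.07,.065,.085),boxBR=(.07,-.065,.085),boxBL=(.07,.065,.085),capFL=(-.05,.023,.136),capFR=(-.05,-.023,.136),lipL=(-.063,.023,.136),capBL=(-.008,.023,.136),hinge=(.056,0,.11)).items():
    P=o+M@np.array(p); t=proj('top',P)[0]; q=proj('scene',P)[0]
    print(n,np.round(P,3),'m6 top',np.round((t-[70,110])*2),'m6 scene',np.round((q-[310,130])*4+[0,260]))
```

```text
boxFR [0.453 0.34  0.085] m6 top [119. 227.] m6 scene [ 22. 367.]
boxFL [0.455 0.47  0.085] m6 top [ 23. 227.] m6 scene [ 80. 314.]
boxBR [0.593 0.337 0.085] m6 top [122. 125.] m6 scene [160. 402.]
boxBL [0.595 0.467 0.085] m6 top [ 27. 126.] m6 scene [212. 345.]
capFL [0.475 0.427 0.136] m6 top [ 41. 209.] m6 scene [ 83. 288.]
capFR [0.474 0.381 0.136] m6 top [ 76. 209.] m6 scene [ 63. 306.]
lipL [0.462 0.427 0.136] m6 top [ 40. 219.] m6 scene [ 71. 285.]
capBL [0.517 0.427 0.136] m6 top [ 42. 177.] m6 scene [124. 297.]
hinge [0.58  0.403 0.11 ] m6 top [ 68. 132.] m6 scene [175. 346.]
```

Run:
```python
from h import *
t=cv2.imread('pics/t6.png');s=cv2.imread('pics/s6.png')
a=cv2.resize(t[165:230,78:143],(396,396),interpolation=cv2.INTER_LANCZOS4) # 6.092x
b=cv2.resize(s[128:188,310:370],(396,396),interpolation=cv2.INTER_LANCZOS4) # 6.6x
cv2.imwrite('pics/z6.png',np.hstack([a,b]))
```

```text
(no output)
```

View pics/z6.png

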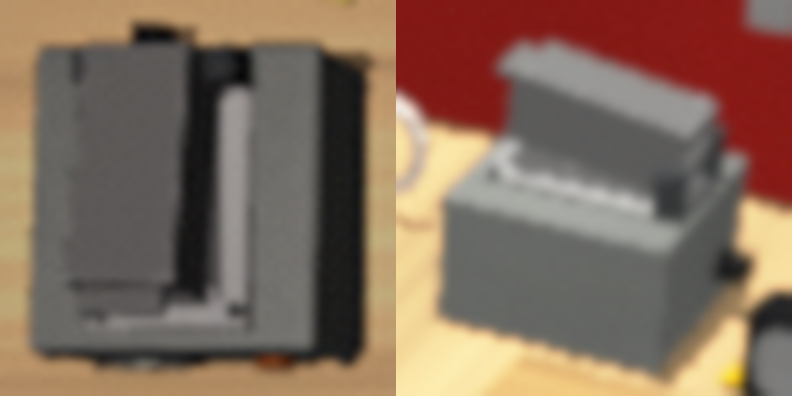

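Left panel: the cap's front edge runs (66,282)–(175,282), with the lip to row 313. Right panel: the cap's top front-left corner is at (553,42), the lip tip at (500,65) and the back corners at (718,98) and (695,135). I'll triangulate these.

Run:
```python
from h import *
T=lambda u,v:(78+u/6.092,165+v/6.092); S=lambda u,v:(310+(u-396)/6.6,128+v/6.6)
def tri(a,b):
    p,v=ray('top',[a]);q,w=ray('scene',[b]);v=v[0];w=w[0]
    t=np.linalg.lstsq(np.c_[v,-w],q-p,rcond=None)[0]; A=p+v*t[0];B=q+w*t[1]; return np.round((A+B)/2,4),round(np.linalg.norm(A-B),4)
print(tri(T(66,282),S(553,42)),tri(T(78,313),S(520,42)),tri(T(165,313),S(500,65)),tri(T(190,45),S(695,135)),tri(T(80,45),S(718,98)))
print(tri(T(32,348),S(514,125)),tri(T(315,350),S(440,208)),tri(T(322,48),S(662,248)))
print(onz('top',[T(66,282),T(175,282)],.136),onz('top',[T(66,282),T(175,282)],.15))
# predicted cap front-top corner vs cover angle
for th in (0,.1,.2,.3):
  x,z=-.106,.026; print(th, np.round([.5243+.056+x*np.cos(th)+z*np.sin(th), .11-x*np.sin(th)+z*np.cos(th)],3))
```

```text
(array([0.4836, 0.4281, 0.1477]), np.float64(0.0042)) (array([0.4682, 0.4214, 0.1477]), np.float64(0.0004)) (array([0.4694, 0.3853, 0.148 ]), np.float64(0.0039)) (array([0.5892, 0.3824, 0.1332]), np.float64(0.0063)) (array([0.5874, 0.4279, 0.1365]), np.float64(0.0019))
(array([0.4546, 0.4671, 0.072 ]), np.float64(0.0117)) (array([0.4568, 0.3423, 0.0729]), np.float64(0.0008)) (array([0.5937, 0.3378, 0.0848]), np.float64(0.002))
[[0.48295363 0.43140423 0.136     ]
 [0.48214235 0.38432604 0.136     ]] [[0.48153732 0.42607064 0.15      ]
 [0.48073503 0.37951457 0.15      ]]
0 [0.474 0.136]
0.1 [0.477 0.146]
0.2 [0.482 0.157]
0.3 [0.487 0.166]
```

```bash
python3 go.py .494 .4035 .215 -.01; python3 -m jog '[[[1,0.01,-0.038,0,0],[1,0.02,-0.076,0,0],[1,0.03,-0.114,0,0],[1,0.04,-0.152,0,0],[1,0.05,-0.19,0,0]]]' | grep pos;  python3 -m jog '[[[1,0.005,-0.038,0,0],[1,0.01,-0.076,0,0],[1,0.01,-0.114,0,0],[1,0.01,-0.152,0,0],[1,0.01,-0.19,0,0]]]' | grep pos; python3 go.py .494 .4035 .215 -.01
```

```text
shift [ 0.0565 -0.5227  0.0047] turn -0.035 rows>= 12.6
{'time': 19.283, 'qpos': [-0.453, 0.173, 1.796, 0.001, 1.16, 1.163], 'tool_pos': [0.414, -0.116, 0.221], 'tool_rot': [3.137, -0.012, -0.045], 'contact_force': [-0.365, -0.149, -0.108], 'opening': 0.04, 'grip_force': 0.0}
tool_pos: [0.4704, 0.0729, 0.2156]
tool_pos: [0.4889, 0.2625, 0.2152]
shift [-0.0016 -0.1411  0.0002] turn -0.037 rows>= 3.4
{'time': 20.117, 'qpos': [0.355, 0.412, 1.472, -0.0, 1.257, 1.973], 'tool_pos': [0.489, 0.262, 0.215], 'tool_rot': [-3.142, -0.0, -0.047], 'contact_force': [1.04, -0.124, 1.052], 'opening': 0.092, 'grip_force': 0.0}
```

```bash
python3 -m jog '[[[1,0,-0.038,0,-0.02],[1,0,-0.076,0,-0.037],[1,-0.002,-0.114,0,-0.037],[1,-0.002,-0.139,0,-0.037],[1,-0.002,-0.139,0,-0.037]]]' | grep pos; python3 go.py .494 .4035 .116 -.01
```

```text
tool_pos: [0.4927, 0.4042, 0.2143]
shift [0.0014 0.0008 0.0983] turn 0.004 rows>= 2.4
{'time': 20.533, 'qpos': [0.566, 0.565, 1.219, 0.002, 1.356, 2.142], 'tool_pos': [0.493, 0.404, 0.214], 'tool_rot': [-3.14, 0.0, -0.006], 'contact_force': [-0.43, -0.763, 0.046], 'opening': 0.092, 'grip_force': 0.0}
```

Now descend and close gently.

```bash
python3 -m jog '[[[1,0,0,0.03,0],[1,0,0,0.06,0],[1,0,0,0.08,0],[1,0,0,0.098,0],[1,0,0,0.098,0]]]' 15; python3 -m jog '[[[-1,0,0,0,0],[-1,0,0,0,0],[-1,0,0,0,0],[-1,0,0,0,0],[-1,0,0,0,0]]]' 15;python3 go.py .494 .4035 .116 -.01
```

```text
time: 20.95
tool_pos: [0.4915, 0.3974, 0.113]
tool_rot: [3.137, 0.007, -0.011]
contact_force: [-0.7, -0.7, -0.8]
opening: 0.0916
grip_force: 0.0
time: 21.37
tool_pos: [0.4937, 0.3997, 0.119]
tool_rot: [-3.141, -0.002, -0.01]
contact_force: [0.6, -0.6, -0.3]
opening: 0.0627
grip_force: 0.0
shift [ 0.0003 -0.0038  0.003 ] turn -0.0 rows>= 0.1
{'time': 21.367, 'qpos': [0.56, 0.643, 1.353, -0.0, 1.144, 2.141], 'tool_pos': [0.494, 0.4, 0.119], 'tool_rot': [-3.141, -0.002, -0.01], 'contact_force': [0.646, -0.607, -0.331], 'opening': 0.063, 'grip_force': 0.0}
```

```bash
python3 -m jog '[[[-1,0,-0.002,0,0],[-1,0,-0.002,0,0],[-1,0,-0.002,0,0],[-1,0,-0.002,0,0],[-1,0,-0.002,0,0]]]' 15; python3 -m jog '[[[-1,0,0,0,0],[-1,0,0,0,0]]]'
python3 - <<'E'
import numpy as np
r=.0886
for th in (.1,.12,.4,.7,1.0,1.3,1.5,1.65,1.75):
    p=th+.113; print(th,np.round([.5803-r*np.cos(p),.11+r*np.sin(p)-.011],4))
E
```

```text
time: 21.78
tool_pos: [0.4934, 0.4044, 0.1185]
tool_rot: [-3.136, -0.002, -0.01]
contact_force: [0.1, 10.7, -1.7]
opening: 0.0459
grip_force: 15.0
time: 21.95
tool_pos: [0.4934, 0.4044, 0.1185]
tool_rot: [-3.136, -0.002, -0.01]
contact_force: [0.2, 10.0, -1.9]
opening: 0.0458
grip_force: 15.0
0.1 [0.4937 0.1177]
0.12 [0.4941 0.1195]
0.4 [0.5031 0.1425]
0.7 [0.5194 0.1634]
1.0 [0.5411 0.1785]
1.3 [0.5664 0.1865]
1.5 [0.584  0.1875]
1.65 [0.5972 0.186 ]
1.75 [0.6058 0.1838]
```

```bash
python3 -m jog '[[[-1,0.003,-0.002,-0.012,0],[-1,0.0095,-0.002,-0.024,0],[-1,0.017,-0.002,-0.035,0],[-1,0.026,-0.002,-0.045,0],[-1,0.036,-0.002,-0.053,0]]]'|grep -vE time ; python3 -m jog '[[[-1,0.0115,0,-0.007,0],[-1,0.024,0,-0.0115,0],[-1,0.037,0,-0.015,0],[-1,0.0545,0,-0.016,0],[-1,0.0675,0,-0.0145,0]]]'; python3 -m jog '[[[-1,0,0,0,0],[-1,0,0,0,0]]]'
python3 - <<'E'
from h import *
t=shot('top','t7.png');s=shot('scene','s7.png')
a=cv2.resize(t[140:240,60:160],(396,396),interpolation=cv2.INTER_CUBIC)
b=cv2.resize(s[100:200,290:390],(396,396),interpolation=cv2.INTER_CUBIC)
cv2.imwrite('pics/z7.png',np.hstack([a,b])[:,:,::-1])
E
```

```text
tool_pos: [0.5283, 0.4044, 0.1713]
tool_rot: [-3.14, 0.002, -0.009]
contact_force: [-2.1, 5.8, -4.1]
opening: 0.046
grip_force: 15.0
time: 22.78
tool_pos: [0.5969, 0.4041, 0.1865]
tool_rot: [-3.139, -0.0, -0.009]
contact_force: [-3.4, 5.1, 3.2]
opening: 0.0459
grip_force: 15.0
time: 22.95
tool_pos: [0.5982, 0.4041, 0.1861]
tool_rot: [-3.138, -0.004, -0.009]
contact_force: [3.1, 4.8, 0.3]
opening: 0.0462
grip_force: 15.0
```

View pics/z7.png

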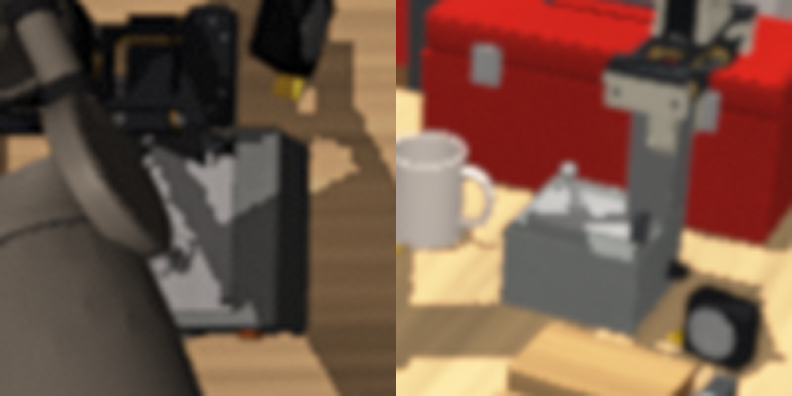

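The cover is upright, and the toggle ball is visible at (568,170) in the right panel, still off. I'll release, back out, close the fingers and come down in front of the ball.

```bash
python3 -m jog '[[[0.6,0,0,0,0],[0.6,0,0,0,0],[0.6,0,0,0,0],[0.6,0,0,0,0],[0.6,0,0,0,0]]]'|grep -vE time; python3 -m jog '[[[0.6,-0.03,0,0,0],[0.6,-0.06,0,0,0],[0.6,-0.09,0,0,0],[-1,-0.125,0,0,0],[-1,-0.155,0,0,0]]]'; python3 -m jog '[[[-1,0,0,0,0],[-1,0,0,0,0],[-1,0,0,0,0],[-1,0,0,0,0],[-1,0,0,0,0]]]'; python3 go.py .447 .404 .12 -.01
```

```text
tool_pos: [0.5967, 0.4022, 0.1853]
tool_rot: [3.141, 0.0, -0.01]
contact_force: [0.2, -0.2, 0.2]
opening: 0.0718
grip_force: 0.0
time: 23.88
tool_pos: [0.4398, 0.4036, 0.1853]
tool_rot: [3.141, 0.001, -0.01]
contact_force: [-0.3, 0.0, -0.1]
opening: 0.0642
grip_force: 0.0
time: 24.3
tool_pos: [0.443, 0.4038, 0.1851]
tool_rot: [3.142, -0.0, -0.011]
contact_force: [-0.0, -0.7, -0.4]
opening: 0.0318
grip_force: 0.0
shift [ 0.004  -0.0002  0.0651] turn -0.001 rows>= 1.6
{'time': 24.3, 'qpos': [0.611, 0.518, 1.384, -0.0, 1.239, 2.194], 'tool_pos': [0.443, 0.404, 0.185], 'tool_rot': [3.142, -0.0, -0.011], 'contact_force': [-0.048, -0.653, -0.44], 'opening': 0.032, 'grip_force': 0.0}
```

```bash
python3 -m jog '[[[-1,0,0,0.02,0],[-1,0,0,0.04,0],[-1,0,0,0.055,0],[-1,0,0,0.065,0],[-1,0,0,0.065,0]]]'|grep -vE time; python3 -m jog '[[[-1,0.008,0,0,0],[-1,0.016,0,0,0],[-1,0.024,0,0,0],[-1,0.032,0,0,0],[-1,0.04,0,0,0]]]';python3 -m jog '[[[-1,0.006,0,0,0],[-1,0.012,0,0,0],[-1,0.018,0,0,0],[-1,0.021,0,0,0]]]'; python3 -m jog '[[[-1,0.002,0,0,0],[-1,0.004,0,0,0]]]'
```

```text
tool_pos: [0.4414, 0.403, 0.1178]
tool_rot: [3.139, 0.004, -0.011]
contact_force: [-0.7, -0.6, -0.8]
opening: 0.001
grip_force: 0.0
time: 25.13
tool_pos: [0.4827, 0.4038, 0.1212]
tool_rot: [-3.141, -0.0, -0.011]
contact_force: [-3.6, 1.8, 1.3]
opening: 0.0004
grip_force: 1.7
time: 25.47
tool_pos: [0.5032, 0.4032, 0.1201]
tool_rot: [3.141, 0.001, -0.01]
contact_force: [-3.0, 0.4, -0.1]
opening: 0.0003
grip_force: 1.1
time: 25.63
tool_pos: [0.5054, 0.4032, 0.1197]
tool_rot: [3.14, 0.004, -0.01]
contact_force: [-8.6, 0.8, 1.5]
opening: 0.0004
grip_force: 4.5
```

The toggle hit its end stop. I'll back out, open, and re-pinch the cover where it was left.

```bash
python3 -m jog '[[[-1,0.001,0,0,0],[-1,-0.02,0,0,0],[-1,-0.05,0,-0.01,0],[1,-0.07,0,-0.04,0],[1,-0.07,0,-0.066,0]]]'|grep -E pos; python3 -m jog '[[[1,0,0,0,0],[1,0,0,0,0],[1,0,0,0,0],[1,0,0,0,0],[1,0,0,0,0]]]'; python3 -m jog '[[[1,0,0,0,0],[1,0,0,0,0],[1,0,0,0,0],[1,0,0,0,0],[1,0,0,0,0]]]'; python3 go.py .598 .405 .186 -.01
python3 - <<'E'
from h import *
t=shot('top','t8.png');s=shot('scene','s8.png')
a=cv2.resize(t[140:240,60:160],(396,396),interpolation=cv2.INTER_CUBIC)
b=cv2.resize(s[100:200,290:390],(396,396),interpolation=cv2.INTER_CUBIC)
cv2.imwrite('pics/z8.png',np.hstack([a,b])[:,:,::-1])
E
```

```text
tool_pos: [0.4331, 0.4038, 0.1866]
time: 26.47
tool_pos: [0.4367, 0.4036, 0.185]
tool_rot: [3.14, 0.002, -0.011]
contact_force: [0.1, 0.5, 1.1]
opening: 0.0426
grip_force: 0.0
time: 26.88
tool_pos: [0.4368, 0.404, 0.1863]
tool_rot: [3.141, 0.0, -0.01]
contact_force: [-0.0, -0.1, 0.4]
opening: 0.0758
grip_force: 0.0
shift [ 0.1612 -0.0026  0.0003] turn -0.0 rows>= 3.9
{'time': 26.883, 'qpos': [0.618, 0.509, 1.396, -0.0, 1.237, 2.199], 'tool_pos': [0.437, 0.404, 0.186], 'tool_rot': [3.141, 0.0, -0.01], 'contact_force': [-0.027, -0.135, 0.432], 'opening': 0.076, 'grip_force': 0.0}
```

View pics/z8.png

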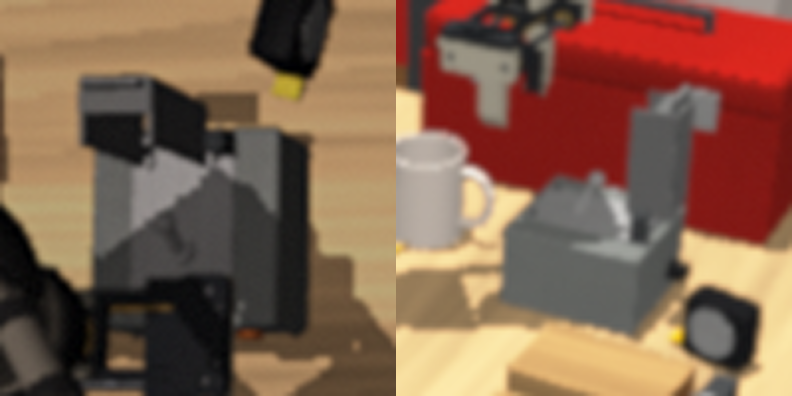

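The toggle now leans away, with its ball at (598,180) in the right panel, and the cover is still upright. I'll re-pinch and lower it.

```bash
python3 -m jog '[[[1,0,0,0,0],[1,0.04,-0.001,0,0],[1,0.08,-0.001,0,0],[1,0.12,-0.002,0,0],[1,0.16,-0.002,0,0]]]'|grep -E 'pos|opening|contact'; python3 -m jog '[[[-1,0,0,0,0],[-1,0,0,0,0],[-1,0,0,0,0],[-1,0,0,0,0],[-1,0,0,0,0]]]' 15 |grep -E 'pos|opening|contact'; python3 -m jog '[[[-1,0,0,0,0],[-1,0,0,0,0],[-1,0,0,0,0],[-1,0,0,0,0],[-1,0,0,0,0]]]' 15
```

```text
tool_pos: [0.5982, 0.4045, 0.1868]
contact_force: [0.5, 1.7, -0.0]
opening: 0.0915
tool_pos: [0.5956, 0.405, 0.1874]
contact_force: [0.4, -0.4, 0.4]
opening: 0.0632
time: 28.23
tool_pos: [0.5966, 0.4043, 0.1872]
tool_rot: [3.141, -0.0, -0.01]
contact_force: [-2.1, -3.7, 5.0]
opening: 0.0461
grip_force: 15.0
```

```bash
python3 -m jog '[[[-1,-0.0226,0,-0.001,0],[-1,-0.0445,0,0.0033,0],[-1,-0.0647,0,0.013,0],[-1,-0.0787,0,0.024,0],[-1,-0.0787,0,0.024,0]]]'; python3 -m jog '[[[-1,-0.0115,0,0.0137,0],[-1,-0.0182,0,0.0253,0],[-1,-0.0231,0,0.0377,0],[-1,-0.0261,0,0.0508,0],[-1,-0.0266,0,0.056,0]]]';python3 -m jog '[[[-1,0,0,0.001,0],[-1,0,0,0.001,0]]]'
```

```text
time: 28.65
tool_pos: [0.5152, 0.4047, 0.1608]
tool_rot: [3.139, 0.004, -0.009]
contact_force: [-4.0, -3.9, -0.2]
opening: 0.0459
grip_force: 15.0
time: 29.07
tool_pos: [0.4914, 0.4048, 0.1053]
tool_rot: [3.14, 0.002, -0.01]
contact_force: [-2.8, -5.0, 3.4]
opening: 0.046
grip_force: 15.0
time: 29.23
tool_pos: [0.4914, 0.4048, 0.1048]
tool_rot: [3.14, 0.002, -0.01]
contact_force: [-0.7, -4.4, -2.0]
opening: 0.0459
grip_force: 15.0
```

```bash
for i in 1; do python3 -m jog '[[[-1,0,0,0.002,0],[-1,0,0,0.003,0]]]'|grep -E 'pos|contact'; done; python3 -m jog '[[[-1,0,0,0.002,0],[-1,0,0,0.003,0]]]'|grep -E 'pos|contact'; python3 -m jog '[[[1,0,0,0,0],[1,0,0,0,0],[1,0,0,0,0],[1,0,0,0,0],[1,0,0,0,0]]]'; python3 -m jog '[[[1,0,0,0,0],[1,0,0,0,0],[1,0,0,-0.03,0],[1,0,0,-0.07,0],[1,0,0,-0.11,0]]]'|grep -E 'pos|contact';python3 -m jog '[[[-1,0,0,0,0],[-1,0,0,0,0],[-1,0,0,0,0],[-1,0,0,0,0],[-1,0,0,0,0]]]'|grep pos; python3 -m jog '[[[-1,0,0,0,0],[-1,0,0,0,0],[-1,0,0,0,0],[-1,0,0,0,0],[-1,0,0,0,0]]]'; python3 go.py .487 .405 .15 -.01
```

```text
tool_pos: [0.4914, 0.4049, 0.1036]
contact_force: [-7.0, -8.6, 14.8]
tool_pos: [0.4921, 0.4049, 0.1022]
contact_force: [-7.0, -9.5, 16.3]
time: 29.98
tool_pos: [0.4916, 0.4058, 0.0992]
tool_rot: [-3.141, 0.0, -0.01]
contact_force: [0.7, -0.3, -0.1]
opening: 0.0746
grip_force: 0.0
tool_pos: [0.4909, 0.4051, 0.2096]
contact_force: [1.5, 1.3, 1.1]
tool_pos: [0.4909, 0.4051, 0.2075]
time: 31.23
tool_pos: [0.4915, 0.4055, 0.2093]
tool_rot: [3.141, 0.0, -0.01]
contact_force: [-0.4, 0.1, 0.3]
opening: 0.0301
grip_force: 0.0
shift [-0.0045  0.0006  0.0593] turn -0.0 rows>= 1.4
{'time': 31.233, 'qpos': [0.57, 0.569, 1.226, -0.0, 1.346, 2.151], 'tool_pos': [0.491, 0.406, 0.209], 'tool_rot': [3.141, 0.0, -0.01], 'contact_force': [-0.368, 0.107, 0.298], 'opening': 0.03, 'grip_force': 0.0}
```

Stop felt (15 N upward). As a check, I'll press on the cap top with closed fingertips; contact is expected at TCP z of about 0.144.

```bash
python3 -m jog '[[[-1,-0.006,0,0.02,0],[-1,-0.006,0,0.04,0],[-1,-0.006,0,0.055,0],[-1,-0.006,0,0.058,0],[-1,-0.006,0,0.058,0]]]'|grep -E 'pos|contact'; python3 -m jog '[[[-1,0,0,0.002,0],[-1,0,0,0.004,0]]]'|grep -E 'pos|contact'; python3 -m jog '[[[-1,0,0,0.002,0],[-1,0,0,0.003,0]]]'|grep -E 'pos|contact';python3 -m jog '[[[-1,0,0,0.001,0],[-1,0,0,0.002,0]]]'|grep -E 'pos|contact'
```

```text
tool_pos: [0.485, 0.4053, 0.1504]
contact_force: [0.8, 0.6, -0.1]
tool_pos: [0.4863, 0.406, 0.1487]
contact_force: [0.4, 0.3, 0.6]
tool_pos: [0.4857, 0.4057, 0.1448]
contact_force: [-0.6, 0.2, 0.2]
tool_pos: [0.4857, 0.4057, 0.144]
contact_force: [-3.3, -2.6, 13.1]
```

The contact is exactly at 0.144 and hard, so the cover is fully down. I'll retreat clear and verify the blocks.

```bash
python3 -m jog '[[[-1,0,0,-0.03,0],[-1,0,0,-0.06,0],[-1,0,0,-0.09,0],[-1,-0.03,0,-0.1,0],[-1,-0.06,0,-0.1,0]]]'|grep -E 'pos|contact'; python3 -m jog '[[[-1,-0.02,0,0,0],[-1,-0.05,0,0,0],[-1,-0.05,0,0,0],[-1,-0.05,0,0,0]]]'|grep -E 'pos|contact'
python3 - <<'E'
from h import *
t=shot('top','t9.png');s=shot('scene','s9.png')
a=cv2.resize(t[110:240,70:360],None,fx=2.0,fy=2.0,interpolation=cv2.INTER_CUBIC)
b=cv2.resize(s[120:270,240:390],(320,320),interpolation=cv2.INTER_CUBIC)
c=np.zeros((580,580,3),np.uint8); c[:260]=a; c[260:,:320]=b; cv2.imwrite('pics/m9.png',c[:,:,::-1])
E
```

```text
tool_pos: [0.4271, 0.4068, 0.2459]
contact_force: [-0.6, 0.5, 0.3]
tool_pos: [0.3746, 0.407, 0.2432]
contact_force: [0.5, -0.5, 0.3]
```

View pics/m9.png

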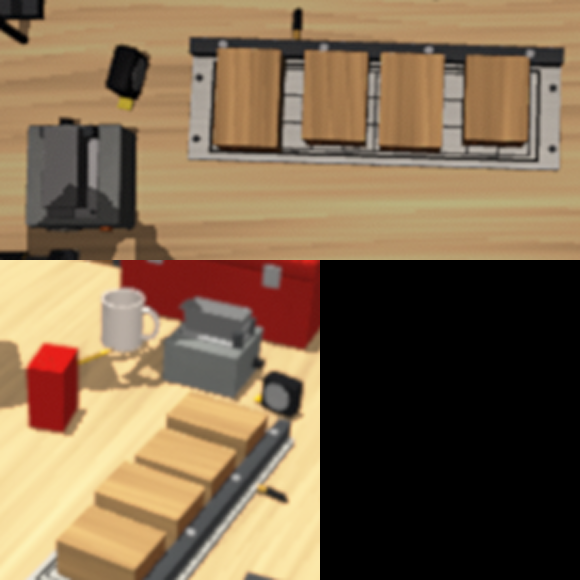

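All four blocks lie square against the stop, the cover is down, and the bystanders haven't moved. I'm handing in.

```bash
python3 -c "
from cell import robot
print(robot.hand_in())"
```

```text
the job is handed in; nothing more can be done
None
```

I tipped all four blocks onto the bed and slid them square against the back stop, flipped the toggle on and closed the cover; the job is handed in, but the hand-in call returned no verdict.

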